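Fit the jockey wheel and hold the derailleur cage wound forward

TASK

Lay the small black toothed jockey wheel flat over the bare stub axle at the end of the derailleur's sprung cage arm, and let go of it. Then push the cage arm itself, not the wheel, round against its spring all the way to its stop, and finish while still holding it there with the fingers, the wheel still seated on its axle. Leave the other things on the bench where they are.

Things in the scene. Friction and masses are not known exactly. Their poses are not given: they have to be found in the camera images.
- stand: fixed bench stand holding the derailleur: dark base plate 120 x 100 x 12 mm, hanger bar, black pivot body (36 mm diameter, z 40-74 mm). Origin: on the arm's vertical pivot axis, at bench level; z up; turned up to 0.5 rad. In its frame the base plate spans x -20 to 100, y -95 to 5 mm; the arm points 105 degrees counter-clockwise from x at rest, 179.5 at the stop.
- column_top (a point): top of the stand's column, 30 mm square, 74 mm high (a bolt head on it reaches 80 mm). The other side, behind the resting arm (the stand's +x +y side), is clear for the fingers.
- stop_peg (a point): top of the 9 mm stop peg, 86 mm above the bench, 33 mm from the pivot axis; the arm's front side meets it at the end of the swing. Fixed to the stand.
- cage_arm (a joint): angle of the cage arm about the stand's vertical pivot axis, rad: 0 at rest (its spring holds it there), growing counter-clockwise seen from above, 1.30 at the stop. The spring needs about 0.25 N m to leave rest and 0.70 N m at the stop (14 N when pushed 50 mm from the pivot) and swings the arm back when it is let go.
- axle_foot (a point): foot of the stub axle on the cage arm's top face, 100 mm from the pivot axis, 85 mm above the bench. The axle is a plain upright steel pin, 9 mm diameter, standing 16 mm above this face, its top 5 mm tapering to 4 mm. The arm's end here is round, 24 mm diameter. Moves with the arm.
- cage_mid (a point): middle of the cage arm, on its centre line 50 mm from the pivot axis, 80 mm above the bench. The arm is an aluminium bar 20 mm wide, 10 mm thick (z 75-85 mm), clear beneath; push on its side 22 to 75 mm out. On its pivot sits a toothed guide wheel, 40 mm diameter, z 86-98 mm. Moves with the arm.
- jockey_wheel: the small black plastic toothed wheel, 46 mm across the teeth (12 teeth, one along its x axis), 12 mm thick, bore 14 mm, 20 to 35 g; lies flat on the bench, left or right of the stand. Origin: centre of its underside, z up.
- wheel_center (a point): centre of the jockey wheel, 6 mm above its underside.
- big_wheel: the larger black toothed wheel, 68 mm across, 12 mm thick, with a bore of only 8 mm (does not fit); lies flat on the bench; origin: centre of its underside; a bystander
- oil_bottle: white oil bottle, 48 mm diameter, 130 mm tall, upright; origin: centre of its underside; a bystander
- grease_tin: round grey tin, 60 mm diameter, 65 mm tall, upright; origin: centre of its underside; a bystander
- screw_jar: glass jar with a steel lid, 64 mm diameter, 75 mm tall; origin: centre of its underside; a bystander
- screwdriver: screwdriver lying on the bench beyond the stand, about 0.2 m long; origin under its middle; a bystander
- spanner: steel spanner lying on the bench on the robot's side of the stand, about 0.2 m long; origin under its middle; a bystander
- spacer_ring: plain steel ring, 44 mm across, bore 32 mm, 10 mm tall, no teeth; origin: centre of its underside; a bystander
Not all that is in view belongs to the job. What is shaped like the jockey_wheel but green or yellow is not meant.

How it is judged:
On the way:
1. the jockey wheel lies flat on the arm over the stub axle, let go, before the arm is wound (horizontal distance between wheel_center and axle_foot below 0.0045 m and z of wheel_center in the frame of axle_foot between 0.003 and 0.0085 m and angle between jockey_wheel's own z axis and vertical below 0.15 rad and contact force between the fingers and jockey_wheel below 0.3 N and value of joint cage_arm below 0.3 rad), for 0.2 s.
At the end, for the whole second after the job is handed in: The cage arm is at its stop (within 0.07 rad of it) and held there by the fingers, which press on the arm with more than 2 N and do not touch the jockey wheel (under 0.3 N); the wheel lies flat on the arm over the stub axle (within 4.5 mm sideways, 2.5 mm in height and 0.15 rad of tilt) (value of joint cage_arm above 1.23 rad and contact force between the fingers and cage_arm above 2 N and contact force between the fingers and jockey_wheel below 0.3 N and horizontal distance between wheel_center and axle_foot below 0.0045 m and z of wheel_center in the frame of axle_foot between 0.003 and 0.0085 m and angle between jockey_wheel's own z axis and vertical below 0.15 rad); the arm keeps its last pose, push and grip.
It fails at once if another thing on the bench is moved more than 30 mm (distance of any of big_wheel, oil_bottle, grease_tin, screw_jar, screwdriver, spanner, spacer_ring from where it was at the start of the episode above 0.03 m).
It also fails if it takes over 53 s, if anything falls off the work surface, if the arm or the gripper's body presses on something with over 40 N, if the wrist force passes 120 N, or if a joint passes its speed limit or range.

ROBOT

A 7-joint arm with a two-finger parallel gripper is mounted at the origin on the work surface. World frame = base frame: x ahead of the robot, y to its left, z up, the work surface at z = 0. Lengths are in m, angles in rad, forces in N, time in s.
With the tool pointing down it reaches from about 0.35 to 0.775 m from the base axis. Payload 3.1 kg.
Tool frame: the origin (TCP) lies at the very end of the fingers, on their centre line; the grasp point (between the pads) lies bot.pinch_z behind it (bot.pinch_z is the distance from the TCP to the grasp point, in m); z points along the fingers, y is the line along which they close (so a half turn about z gives the same grasp; the last joint's range is limited). The gripper opens to 85 mm and grips with 20 to 120 N. Pads are 22 mm wide; open, the fingers measure 114 mm over their backs; the gripper's body (76 mm by 85 mm) begins 54 mm behind the grasp point. The pads swing forward as they close: fully open they stand 13 mm farther back than shut.
Start: joints at [-1.246, 0.311, 0.014, 1.512, -0.004, 1.319, -0.027], TCP at [0.197, 0.513, 0.231] pointing down, gripper open.
Joint ranges: [-2.7, 2.7], [-0.3, 1.91], [-1.27, 1.3], [0.12, 2.57], [-1.44, 4.58], [0.2, 2.03], [-3.05, 3.05]. Speed limits (rad/s): [2.79, 2.79, 3.14, 3.14, 3.14, 3.14, 3.14].

INTERFACE

Orientations are given as a unit quaternion [x, y, z, w].
In Python, from bench import bot gives the robot as it stands.
- The arm moves only by the tool apply_moves, never from a script. Its argument "steps" is a list of rows, each a list of 3 entries, a list of its own where there are three numbers: the turn, a rotation vector about the tool's x, y, z in rad, then the shift along the tool's x, y, z in m, then the opening, from -1 (shut) to 1 (fully open). A call has exactly 10 rows; each row shifts and turns the commanded pose from where the row before left it, along the tool's axes as they then stand; what a row does not reach is not made up. A row lasts 1/8 s, in which the tool goes at most 62.5 mm and 10.7 degrees, less where a joint would pass 70% of its speed; a pose out of reach is approached as far as the arm can. A call is refused whole if a number of a shift passes 0.0625 or a number of a turn 0.188, either way. A call with a gripper value outside its range is refused whole. The fingers move at their own pace and stop on an object; the grip force is fixed at half the most. Time passes only in rows, so rows that do not move let the fingers close, or fill a call up. It gives the time, the measured TCP pose, the force, the opening and the grip force at its end, in the units of the state.
- bot.get_obs(): the state, without advancing time (a new reading comes with each control period).
- bot.read_camera(name): name is "side" or "top" or "wrist"; returns a dict with "img" (480x640x3 uint8, red, green, blue), "z_map" (480x640 float32, m along the optical axis (not along the pixel's ray), 0 where there is no reading), "fx", "fy", "cx", "cy" (pixels), "rvec" (rotation vector, rad) and "tvec" (3), from world to camera coordinates, as OpenCV has them; the wrist camera has in their place "tool_from_camera" (4x4, takes a point from camera to tool coordinates, whose origin is the TCP and whose axes are the flange's). Camera axes: x right, y down, z forward; pixel columns grow to the right and rows downward; lengths in m; the calibration is good to about 2 mm. A picture is of the moment at which its call begins: read the wrist's pose just before it.
- bot.close_job(): hands the job in; it is judged then, once.
The state is a dict: "clock": time; "q": joint angles; "joint_velocities": joint speeds; "effort": joint torques, N m; "tool_pos": TCP position; "tcp_rot": TCP orientation; "force": force on the tool from outside, world axes, zero at the start; "wrist_torque": the same for the moment, N m; "opening": opening from 0.0 (shut) to 1.0 (fully open); "grasp_force": force on a finger pad.
Only numpy, scipy, OpenCV 4.12 (cv2) and the standard library are available. Lean on these libraries where they do the work, as an engineer would, in place of code of your own. Each camera call takes 0.05 s, during which the arm holds its last target. There are 200 camera calls.

## Working session

There is one attempt and no reset: what is moved stays moved. The work goes in short steps, Python scripts to look and compute and a tool call to move; the robot and the scene stay as the last step left them, time stands still between calls to the robot, and variables do not carry over. Pictures are saved under pics/ and viewed, at most 10 in all, crops included, and the job is handed in when it is done.

Besides the shell and the picture viewer there is one more tool, called after "Emit:" by a JSON object that holds its "fn" and its "kwargs", one argument or row to a line. apply_moves: Moves the arm, as the interface text tells. Its arguments: {"type":"object","properties":{"steps":{"type":"array","items":{"type":"array"}}},"required":["steps"]}

```bash
mkdir -p pics; cat > h.py <<'E'
import numpy as np, cv2
from scipy.spatial.transform import Rotation as R
from bench import bot
def cam(n):
    o=bot.get_obs(); c=bot.read_camera(n)
    if n=="wrist":
        T=np.eye(4);T[:3,:3]=R.from_quat(o["tcp_rot"]).as_matrix();T[:3,3]=o["tool_pos"]
        W=T@np.array(c["tool_from_camera"])
    else:
        M=np.eye(4);M[:3,:3]=cv2.Rodrigues(np.array(c["rvec"],float))[0];M[:3,3]=np.ravel(c["tvec"]);W=np.linalg.inv(M)
    c["W"]=W; return c
def cast(c,uv,z):
    uv=np.atleast_2d(uv).astype(float)
    d=np.c_[(uv[:,0]-c["cx"])/c["fx"],(uv[:,1]-c["cy"])/c["fy"],np.ones(len(uv))]@c["W"][:3,:3].T
    o=c["W"][:3,3]; return o+d*((z-o[2])/d[:,2])[:,None]
def pts(c):
    v,u=np.mgrid[:480,:640]; z=c["z_map"]
    P=np.stack([(u-c["cx"])/c["fx"]*z,(v-c["cy"])/c["fy"]*z,z],-1)
    return P@c["W"][:3,:3].T+c["W"][:3,3]
def save(c,n,roi=None,s=1):
    i=c["img"][:,:,::-1]
    if roi: i=i[roi[1]:roi[3],roi[0]:roi[2]]
    cv2.imwrite("pics/"+n,cv2.resize(i,None,fx=s,fy=s,interpolation=cv2.INTER_CUBIC))
E
python3 - <<'E'
from h import *
o=bot.get_obs();print(o, bot.pinch_z)
c=cam("top");save(c,"top.png");print(c["W"].round(3),c["fx"])
np.savez("top.npz",**{k:c[k] for k in c})
c=cam("side");save(c,"side.png");print(c["W"].round(3),c["fx"])
np.savez("side.npz",**{k:c[k] for k in c})
E
```

```text
{'clock': 0.0, 'q': array([-1.2456897 ,  0.31175591,  0.01399889,  1.51307794, -0.00439745,
        1.31920428, -0.02718571]), 'joint_velocities': array([-0.00091607,  0.00200144, -0.00049391,  0.00040806, -0.00093046,
       -0.0011088 ,  0.0012578 ]), 'effort': array([-3.45952822e-04, -3.79921532e+01,  1.45997219e-01, -2.30585307e+01,
        1.23156255e-02,  1.38238652e-02, -1.31603255e-05]), 'tool_pos': array([0.19697751, 0.51272242, 0.23019608]), 'tcp_rot': array([ 1.82334906e-01,  9.83235742e-01, -1.19545268e-03, -1.69298165e-04]), 'force': array([-0.4161833 ,  0.0161179 ,  0.05190948]), 'wrist_torque': array([-0.00402687, -0.02341068, -0.01682284]), 'grasp_force': 0.0, 'opening': 0.9987084922873278} 0.0187
[[ 0.027 -0.998  0.056  0.517]
 [-1.    -0.028 -0.006  0.033]
 [ 0.007 -0.055 -0.998  1.039]
 [ 0.     0.     0.     1.   ]] 456.37473052796895
[[ 0.877 -0.352  0.327  0.232]
 [-0.48  -0.626  0.615 -0.649]
 [-0.012 -0.696 -0.718  0.877]
 [ 0.     0.     0.     1.   ]] 538.7347248055988
```

View pics/top.png

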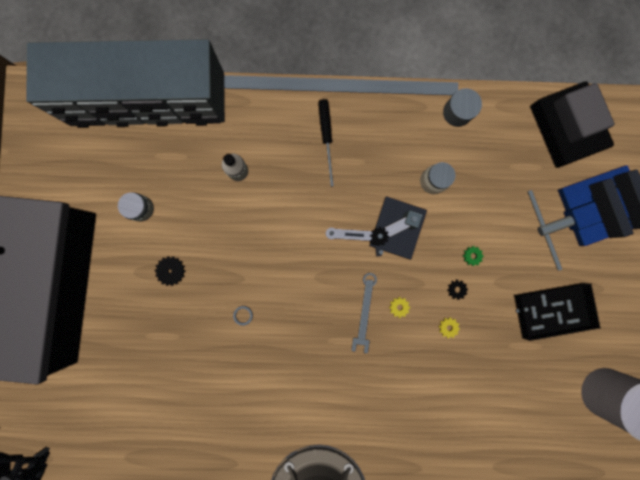

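View pics/side.png

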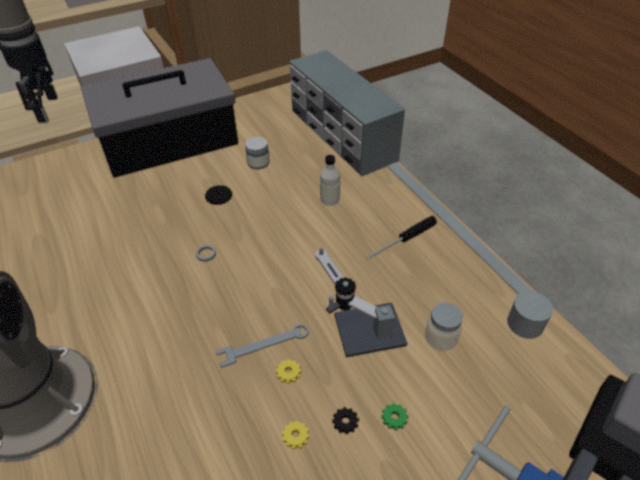

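The top view shows the arm from the pivot at (379,237) to its tip at (331,233), with the column at (413,218).

Possible wheels:
- small black toothed wheel at (457,289)
- larger black wheel at (170,270)
- green at (473,256)
- yellow at (400,308) and (450,328)
- steel ring at (243,315)

I choose the black one at (457,289).

```bash
python3 - <<'E'
from h import *
for n,roi in (("top",(440,272,475,307)),("side",(325,400,365,440))):
    c=dict(np.load(n+".npz"));im=c["img"]
    m=np.zeros((480,640),np.uint8);x0,y0,x1,y1=roi
    m[y0:y1,x0:x1]=(im[y0:y1,x0:x1].max(-1)<60)
    k,_=max([(k,cv2.contourArea(k)) for k in cv2.findContours(m,0,1)[0]],key=lambda t:t[1])
    (u,v),r=cv2.minEnclosingCircle(k)
    P=cast(c,[[u,v]],.006)[0]; E=cast(c,k[:,0],.006)
    ce,rr=cv2.minEnclosingCircle(E[:,:2].astype(np.float32))
    print(n,"wheel",(u,v),P.round(4),"enc",np.round(ce,4),rr)
    p=pts(c); 
    if n=="top":
        print(p[289,462],p[300,300])
        reg=np.zeros((480,640),bool);reg[190:265,320:430]=1
    else:
        reg=np.zeros((480,640),bool);reg[240:355,310:410]=1
    br=(im.min(-1)>95)&(np.ptp(im.astype(int),axis=-1)<30)
    q=p[reg&br&(p[...,2]>.078)&(p[...,2]<.093)]
    print(n,"bar pts",len(q),q.min(0),q.max(0))
    xy=q[:,:2]; mu=xy.mean(0); w,V=np.linalg.eigh(np.cov((xy-mu).T)); d=V[:,1]; t=(xy-mu)@d
    print("mean",mu,"dir",d,"len",np.ptp(t),"w",np.ptp((xy-mu)@V[:,0]),"ends",mu+d*t.min(),mu+d*t.max())
    g=p[reg&(im.max(-1)<60)&(p[...,2]>.09)&(p[...,2]<.105)];
    if len(g): print("guide",len(g),np.median(g,0),g.min(0),g.max(0))
a=cv2.imread("pics/top.png")[185:310,315:480];b=cv2.imread("pics/side.png")[240:440,290:420]
a=cv2.resize(a,(600,455),interpolation=2);b=cv2.resize(b,(0,0),fx=2.27,fy=2.27,interpolation=2)
A=np.zeros((max(len(a),len(b)),800,3),np.uint8);A[:455,:500]=cv2.resize(a,(500,379))[:455] if 0 else cv2.copyMakeBorder(cv2.resize(a,(500,379)),0,76,0,0,0)
b=b[:A.shape[0],:300];A[:len(b),500:500+b.shape[1]]=b;cv2.imwrite("pics/crop.png",A)
E
```

```text
top wheel (457.0, 289.5) [ 0.4595 -0.3021  0.006 ] enc [ 0.4595 -0.3022] 0.02097916044294834
[ 0.4612327  -0.31138929  0.01214031] [4.25993312e-01 5.14449241e-02 2.55952931e-04]
top bar pts 380 [ 0.53552283 -0.19010739  0.07804149] [ 6.13689667e-01 -3.05932829e-04  9.27937547e-02]
mean [ 0.57415815 -0.05114424] dir [-0.07741613  0.99699887] len 0.1922570157297103 w 0.07270284880514355 ends [ 0.58510826 -0.1921645 ] [ 5.70224461e-01 -4.84470583e-04]
guide 215 [ 0.57004367 -0.10993368  0.09762656] [ 0.55179943 -0.12887859  0.09032363] [ 0.59123787 -0.09340797  0.10190219]
side wheel (345.3571472167969, 420.1071472167969) [ 0.4625 -0.3053  0.006 ] enc [ 0.4626 -0.3049] 0.02165442332625389
side bar pts 362 [ 0.53628367 -0.1952861   0.07807935] [ 0.61947909 -0.00108804  0.09145898]
mean [ 0.5755318  -0.05963575] dir [-0.11580752  0.99327167] len 0.19677888660335097 w 0.07475545639017651 ends [ 0.59158249 -0.19730127] [ 0.56879402 -0.00184637]
guide 223 [ 0.56995014 -0.11944562  0.09717881] [ 0.55383592 -0.13498884  0.09019542] [ 0.58946941 -0.09771773  0.10109206]
```

View pics/crop.png

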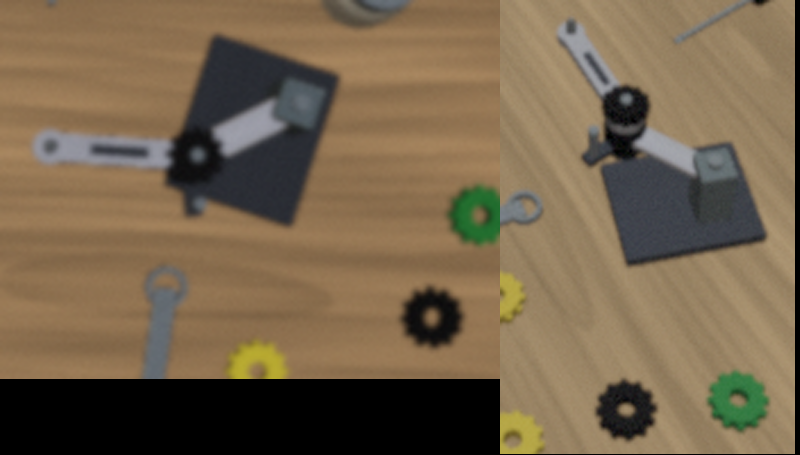

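The crop confirms it: a black toothed wheel with an open bore at crop (432,317), distinct from the green and yellow ones. The stub axle is at crop (48,147). I move towards the axle first, for a close look on the way.

Emit:
{"fn": "apply_moves", "kwargs": {
  "steps": [
    [[0, 0, 0], [-0.045, -0.037, 0], 1],
    [[0, 0, 0], [-0.045, -0.037, 0], 1],
    [[0, 0, 0], [-0.045, -0.037, 0], 1],
    [[0, 0, 0], [-0.045, -0.037, 0], 1],
    [[0, 0, 0], [-0.045, -0.037, 0], 1],
    [[0, 0, 0], [-0.045, -0.037, 0], 1],
    [[0, 0, 0], [-0.045, -0.037, 0], 1],
    [[0, 0, 0], [-0.045, -0.037, 0], 1],
    [[0, 0, 0], [-0.045, -0.037, 0], 1],
    [[0, 0, 0.17], [0, 0, 0], 1]
  ]
}}

```text
clock: 1.35
tool_pos: [0.4574, 0.0511, 0.2313]
tcp_rot: [0.273, 0.962, -0.001, 0.001]
force: [0.4, 0.5, 0.4]
opening: 0.995
grasp_force: 0.0
```

Emit:
{"fn": "apply_moves", "kwargs": {
  "steps": [
    [[0, 0, 0.17], [0, 0, 0], 1],
    [[0, 0, 0.17], [0, 0, 0], 1],
    [[0, 0, 0.17], [0, 0, 0], 1],
    [[0, 0, 0.17], [0, 0, 0], 1],
    [[0, 0, 0.17], [0, 0, 0], 1],
    [[0, 0, 0.18], [0, 0, 0], 1],
    [[0, 0, 0], [-0.02, 0, 0], 1],
    [[0, 0, 0], [-0.02, 0, 0], 1],
    [[0, 0, 0], [0, 0, 0], 1],
    [[0, 0, 0], [0, 0, 0], 1]
  ]
}}

```text
clock: 2.6
tool_pos: [0.4558, 0.0184, 0.231]
tcp_rot: [0.705, 0.709, 0.0, -0.001]
force: [1.2, -0.5, 0.7]
opening: 0.999
grasp_force: 0.0
```

```bash
python3 - <<'E'
from h import *
o=bot.get_obs();print(o["clock"],o["q"].round(3),o["tool_pos"],R.from_quat(o["tcp_rot"]).as_matrix().round(3))
c=cam("wrist");save(c,"w1.png");np.savez("w1.npz",**c);print(c["W"].round(3),c["fx"])
E
```

```text
2.6 [-0.609  0.124  0.594  1.768 -0.074  1.272  0.008] [0.45583071 0.01844812 0.23103745] [[-0.005  1.    -0.001]
 [ 1.     0.005  0.001]
 [ 0.001 -0.001 -1.   ]]
[[ 1.     0.005  0.001  0.456]
 [ 0.005 -0.949 -0.317  0.099]
 [-0.     0.317 -0.949  0.373]
 [ 0.     0.     0.     1.   ]] 343.1527378001889
```

View pics/w1.png

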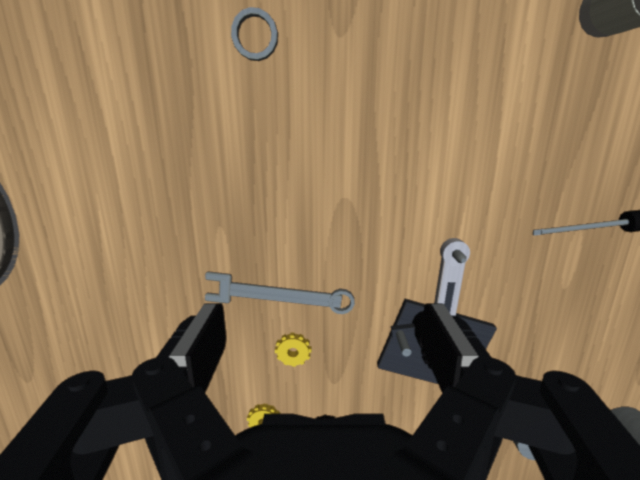

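The wrist view shows the arm tip and axle at (456,250) and the bar running to (449,310), with its pivot hidden behind the finger. Next I fit the tip and the bar, and refine the wheel estimate.

```bash
python3 - <<'E'
from h import *
c=dict(np.load("w1.npz"));im=c["img"].astype(int)
m=np.zeros((480,640),np.uint8);s=(slice(225,312),slice(425,480))
m[s]=(im[s].min(-1)>110)&(np.ptp(im[s],axis=-1)<35)
k=max(cv2.findContours(m,0,1)[0],key=cv2.contourArea)
E=cast(c,k[:,0],.085)[:,:2]
print("bbox",cv2.boundingRect(k),"y max",E[:,1].max())
tip=E[E[:,1]>E[:,1].max()-.012]
A=np.c_[2*tip,np.ones(len(tip))];x=np.linalg.lstsq(A,(tip**2).sum(1),rcond=None)[0]
print("tip circle",x[:2],"r",np.sqrt(x[2]+x[0]**2+x[1]**2))
q=cast(c,np.argwhere(m)[:,::-1],.085)[:,:2]
ym=E[:,1].max()
for a in np.arange(.028,.07,.008):
    b=q[abs(q[:,1]-(ym-a))<.003]
    if len(b): print(a,"x edges",b[:,0].min().round(4),b[:,0].max().round(4),"mid",((b[:,0].min()+b[:,0].max())/2).round(4))
# top and side tip (mask)
for n,(x0,y0,x1,y1) in (("top",(322,222,370,246)),("side",(312,244,345,282))):
    d=dict(np.load(n+".npz"));i=d["img"].astype(int);mm=np.zeros((480,640),np.uint8)
    mm[y0:y1,x0:x1]=(i[y0:y1,x0:x1].min(-1)>110)&(np.ptp(i[y0:y1,x0:x1],axis=-1)<35)
    q=cast(d,np.argwhere(mm)[:,::-1],.085)[:,:2];ym=q[:,1].max();b=q[(q[:,1]<ym-.025)&(q[:,1]>ym-.075)]
    print(n,"ymax",ym,"tipx",q[q[:,1]>ym-.02,0].min(),q[q[:,1]>ym-.02,0].max(),"line",np.polyfit(b[:,1],b[:,0],1), "x at tip ctr",np.polyval(np.polyfit(b[:,1],b[:,0],1),ym-.012))
    # guide wheel
    g=pts(d);w=(i.max(-1)<60)&(g[...,2]>.088)&(g[...,2]<.106)&(abs(g[...,0]-.57)<.03)&(abs(g[...,1]+.115)<.03)
    k=max(cv2.findContours(w.astype(np.uint8),0,1)[0],key=cv2.contourArea);print("guide",cv2.minEnclosingCircle(cast(d,k[:,0],.098)[:,:2].astype(np.float32)))
E
```

```text
bbox (438, 241, 32, 71) y max 0.0007824958848273028
tip circle [ 0.57608341 -0.01068004] r 0.011625154197756817
0.028 x edges 0.5654 0.5851 mid 0.5753
0.036000000000000004 x edges 0.5652 0.5848 mid 0.575
0.04400000000000001 x edges 0.5651 0.5847 mid 0.5749
0.05200000000000001 x edges 0.5646 0.5842 mid 0.5744
0.06000000000000001 x edges 0.565 0.5841 mid 0.5745
0.06800000000000002 x edges 0.5777 0.5838 mid 0.5807
top ymax -0.0003373078610200697 tipx 0.5638623565539103 0.5871698214974875 line [0.04223427 0.57526763] x at tip ctr 0.5747465683037591
guide ((0.5710461735725403, -0.10943064838647842), 0.020199012011289597)
side ymax 0.0009093605655671189 tipx 0.5634111268343929 0.5894100991713309 line [0.04992083 0.57776137] x at tip ctr 0.5772077125844901
guide ((0.570236325263977, -0.11865220963954926), 0.02033604308962822)
```

Emit:
{"fn": "apply_moves", "kwargs": {
  "steps": [
    [[0, 0, 0], [-0.04, 0, 0], 0.4],
    [[0, 0, 0], [-0.04, 0, 0], 0.4],
    [[0, 0, 0], [-0.04, 0, 0], 0.4],
    [[0, 0, 0], [-0.04, 0, 0], 0.4],
    [[0, 0, 0], [-0.04, 0, 0], 0.4],
    [[0, 0, 0], [-0.04, 0, 0], 0.4],
    [[0, 0, 0], [-0.04, 0, 0.03], 0.4],
    [[0, 0, 0], [-0.04, 0, 0.03], 0.4],
    [[0, 0, 0.05], [0, 0, 0.03], 0.4],
    [[0, 0, 0], [0, 0, 0], 0.4]
  ]
}}

```text
clock: 3.9
tool_pos: [0.4563, -0.3004, 0.1386]
tcp_rot: [0.723, 0.691, -0.001, -0.003]
force: [-0.1, 0.7, 0.2]
opening: 0.699
grasp_force: 0.0
```

```bash
python3 - <<'E'
from h import *
bot.read_camera("wrist")
o=bot.get_obs();print(o["clock"],o["q"].round(3),o["tool_pos"],R.from_quat(o["tcp_rot"]).as_matrix().round(3))
c=cam("wrist");save(c,"w2.png");np.savez("w2.npz",**c)
im=c["img"].astype(int)
P=np.array([.461,-.303,.006]);q=np.linalg.inv(c["W"])@np.r_[P,1];u,v=q[0]/q[2]*c["fx"]+c["cx"],q[1]/q[2]*c["fy"]+c["cy"];print("expect",u,v)
x0,x1,y0,y1=int(u-55),int(u+55),int(v-60),int(v+60)
m=np.zeros((480,640),np.uint8);m[y0:y1,x0:x1]=im[y0:y1,x0:x1].max(-1)<60
for k in sorted(cv2.findContours(m,0,1)[0],key=cv2.contourArea)[-3:]:
    E=cast(c,k[:,0],.012)[:,:2].astype(np.float32);print(cv2.boundingRect(k),cv2.minEnclosingCircle(E))
E
```

```text
3.95 [-0.005  0.453  0.764  1.675 -0.337  1.154  0.805] [ 0.45764259 -0.30097855  0.14044245] [[ 0.043  0.999 -0.002]
 [ 0.999 -0.043  0.002]
 [ 0.002 -0.002 -1.   ]]
expect 326.6126016690339 227.19269742729392
(302, 201, 53, 52) ((0.4619765877723694, -0.30114448070526123), 0.022628646343946457)
```

View pics/w2.png

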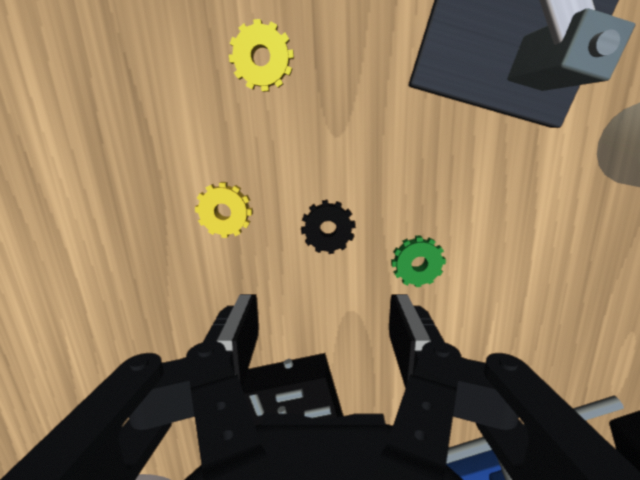

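Chosen black wheel at (328,227), clear of the green one at (419,262) and the yellow one at (223,210). I descend and grip it.

Emit:
{"fn": "apply_moves", "kwargs": {
  "steps": [
    [[0, 0, 0], [0, 0.004, 0.017], 0.4],
    [[0, 0, 0], [-0.001, 0, 0.02], 0.4],
    [[0, 0, 0], [0, 0, 0.02], 0.4],
    [[0, 0, 0], [0, 0, 0.02], 0.4],
    [[0, 0, 0], [0, 0, 0.02], 0.4],
    [[0, 0, 0], [0, 0, 0.015], 0.4],
    [[0, 0, 0], [0, 0, 0.01], 0.4],
    [[0, 0, 0], [0, 0, 0.01], 0.4],
    [[0, 0, 0], [0, 0, 0.005], 0.4],
    [[0, 0, 0], [0, 0, 0], 0.4]
  ]
}}

```text
clock: 5.25
tool_pos: [0.4612, -0.3038, 0.0042]
tcp_rot: [0.723, 0.691, -0.0, -0.0]
force: [-0.2, 0.1, -0.2]
opening: 0.697
grasp_force: 0.0
```

Emit:
{"fn": "apply_moves", "kwargs": {
  "steps": [
    [[0, 0, 0], [0, 0, 0], 0.1],
    [[0, 0, 0], [0, 0, 0], -0.1],
    [[0, 0, 0], [0, 0, 0], -0.3],
    [[0, 0, 0], [0, 0, 0], -1],
    [[0, 0, 0], [0, 0, 0], -1],
    [[0, 0, 0], [0, 0, 0], -1],
    [[0, 0, 0], [0, 0, 0], -1],
    [[0, 0, 0], [0, 0, 0], -1],
    [[0, 0, 0], [0, 0, 0], -1],
    [[0, 0, 0], [0, 0, 0], -1]
  ]
}}

```text
clock: 6.5
tool_pos: [0.4618, -0.3043, 0.0055]
tcp_rot: [0.723, 0.691, 0.0, 0.001]
force: [-1.1, 0.4, 4.9]
opening: 0.507
grasp_force: 60.1
```

Emit:
{"fn": "apply_moves", "kwargs": {
  "steps": [
    [[0, 0, 0], [0, 0, -0.02], -1],
    [[0, 0, 0], [0, 0, -0.04], -1],
    [[0, 0, 0], [0, 0, -0.05], -1],
    [[0, 0, 0], [0, 0, -0.04], -1],
    [[0, 0, 0], [0.04, 0.014, 0], -1],
    [[0, 0, 0], [0.05, 0.017, 0], -1],
    [[0, 0, 0], [0.06, 0.02, 0], -1],
    [[0, 0, 0], [0.06, 0.02, 0], -1],
    [[0, 0, 0], [0.05, 0.017, 0], -1],
    [[0, 0, 0], [0.03, 0.013, 0], -1]
  ]
}}

```text
clock: 7.75
tool_pos: [0.5758, -0.0157, 0.1542]
tcp_rot: [0.721, 0.692, 0.001, -0.001]
force: [-0.6, 0.2, -0.1]
opening: 0.502
grasp_force: 61.0
```

```bash
python3 - <<'E'
from h import *
bot.read_camera("wrist");bot.read_camera("wrist")
o=bot.get_obs();print(o["clock"],o["tool_pos"],o["opening"],o["grasp_force"],R.from_quat(o["tcp_rot"]).as_matrix().round(3))
c=cam("wrist");save(c,"w3.png",(200,150,520,400),2);np.savez("w3.npz",**c)
P=pts(c);T=np.eye(4);T[:3,:3]=R.from_quat(o["tcp_rot"]).as_matrix();T[:3,3]=o["tool_pos"]
L=(P-T[:3,3])@T[:3,:3]
w=(c["img"].max(-1)<60)&(abs(L[...,0])<.04)&(abs(L[...,1])<.03)&(L[...,2]>-.035)&(L[...,2]<.015)
print(w.sum(),np.percentile(L[w],[2,50,98],axis=0))
E
```

```text
7.85 [ 0.57661824 -0.01351777  0.15377167] 0.503034653843513 60.97951825708151 [[ 0.036  0.999  0.001]
 [ 0.999 -0.036  0.003]
 [ 0.003  0.001 -1.   ]]
7864 [[-0.01617422 -0.02147057 -0.03234943]
 [ 0.004221    0.00072357 -0.0057422 ]
 [ 0.02186468  0.02262651  0.00256353]]
```

View pics/w3.png

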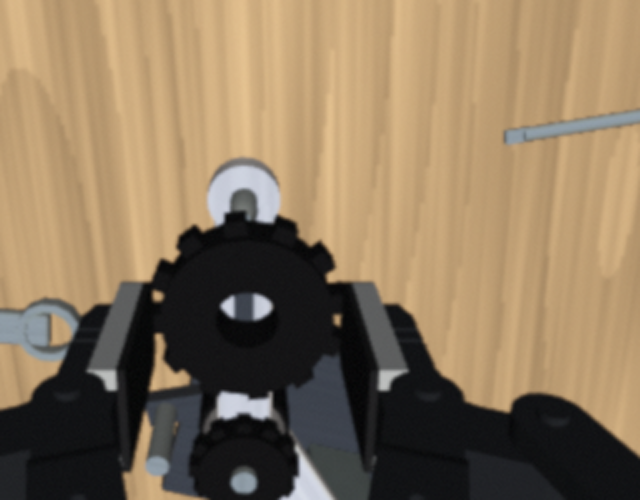

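Wheel held level between the pads, bore at crop (247,308); the axle and arm tip show behind it at crop (243,190). I measure both in the tool frame.

```bash
python3 - <<'E'
from h import *
c=dict(np.load("w3.npz"));im=c["img"].astype(int);P=pts(c)
o=bot.get_obs();T=np.eye(4);T[:3,:3]=R.from_quat(o["tcp_rot"]).as_matrix();T[:3,3]=o["tool_pos"]
def tl(p): return (p-T[:3,3])@T[:3,:3]
f=P[280:350,275:372];d=im[280:350,275:372].max(-1)<60
L=tl(f[d]);L=L[(np.hypot(L[:,0],L[:,1])<.022)]
z=np.percentile(L[:,2],[5,20,50,80]);print("wheel face tool z",z)
A=np.c_[L[:,:2],np.ones(len(L))];s=abs(L[:,2]-np.percentile(L[:,2],25))<.003;print("tilt",np.linalg.lstsq(A[s],L[s,2],rcond=None)[0])
zt=T[2,3]-np.percentile(L[:,2],25);print("face height",zt)
# bore: bright blob's top edge arc from non-dark pixels + outer teeth
m=np.zeros((480,640),np.uint8);m[255:352,274:372]=(im[255:352,274:372].max(-1)<60)
k=max(cv2.findContours(m,0,1)[0],key=cv2.contourArea)[:,0]
k=k[(k[:,0]>278)&(k[:,0]<368)&(k[:,1]<340)]
E=tl(cast(c,k,zt))
r=np.hypot(E[:,0]-.003,E[:,1]);E=E[(r>.017)&(r<.027)]
print("outer enc",cv2.minEnclosingCircle(E[:,:2].astype(np.float32)))
A=np.c_[2*E[:,:2],np.ones(len(E))];x=np.linalg.lstsq(A,(E[:,:2]**2).sum(1),rcond=None)[0];print("outer fit",x[:2],np.sqrt(x[2]+x[0]**2+x[1]**2))
# bore rows: use dark vs darker top edge
b=np.zeros_like(m);b[290:325,300:345]=im[290:325,300:345].max(-1)>60
q=np.argwhere(b)[:,::-1];print("bright bore px",q.min(0),q.max(0),"far bore edge tool (top face)",tl(cast(c,[[q[:,0].mean(),q[:,1].min()-.5]],zt)))
# arm tip
b=np.zeros_like(m);b[228:262,298:345]=(im[228:262,298:345].min(-1)>125)&(np.ptp(im[228:262,298:345],axis=-1)<35)
k=max(cv2.findContours(b,0,1)[0],key=cv2.contourArea)[:,0]
E=cast(c,k,.085)[:,:2];t=E[np.hypot(*(E-[.576,-.0107]).T)>.009];A=np.c_[2*t,np.ones(len(t))];x=np.linalg.lstsq(A,(t**2).sum(1),rcond=None)[0];print("tip",x[:2],np.sqrt(x[2]+x[0]**2+x[1]**2),"ymax",t[:,1].max(),"x",t[:,0].min(),t[:,0].max())
E
```

```text
wheel face tool z [-0.00652968 -0.00605095 -0.00552679 -0.00483057]
tilt [-0.00702084 -0.00142512 -0.00553292]
face height 0.15987818233728204
outer enc ((0.008050058968365192, 0.0023240852169692516), 0.023301348090171814)
outer fit [0.00748403 0.00142983] 0.021431974641977214
bright bore px [310 296] [336 310] far bore edge tool (top face) [[ 0.01249912  0.00168602 -0.00594566]]
tip [ 0.57636679 -0.01036772] 0.011652494805804055 ymax 0.0012224772015825142 x 0.5643452916807675 0.5880122417540973
```

```bash
python3 - <<'E'
from h import *
c=dict(np.load("w3.npz"));im=c["img"].astype(int);P=pts(c)
o=bot.get_obs();T=np.eye(4);T[:3,:3]=R.from_quat(o["tcp_rot"]).as_matrix();T[:3,3]=o["tool_pos"]
L=(P-T[:3,3])@T[:3,:3]
s=(abs(L[...,2]+.0055)<.0025)&(im.max(-1)<60)&(abs(L[...,1])<.0215)
s[:, :276]=0;s[:,370:]=0;s[:250]=0;s[352:]=0
q=L[s];print("face x ext",np.percentile(q[:,0],[.5,99.5]),"y",np.percentile(q[:,1],[.5,99.5]))
for v in range(286,330,2): print(v,im[v,323].tolist(),L[v,323].round(4).tolist())
E
```

```text
face x ext [-0.01392846  0.02612317] y [-0.01952406  0.02060763]
286 [20, 20, 21] [0.0173, 0.0016, -0.0062]
288 [20, 20, 22] [0.0161, 0.0016, -0.0058]
290 [20, 20, 21] [0.0153, 0.0016, -0.0062]
292 [20, 20, 21] [0.0139, 0.0016, -0.0053]
294 [22, 21, 23] [0.0134, 0.0016, -0.0063]
296 [41, 43, 49] [0.0121, 0.0016, -0.0056]
298 [61, 66, 77] [-0.0292, 0.0018, 0.069]
300 [62, 67, 77] [-0.0312, 0.0019, 0.07]
302 [62, 68, 78] [-0.0324, 0.0019, 0.0693]
304 [62, 68, 77] [-0.0339, 0.0019, 0.0691]
306 [62, 68, 78] [-0.0356, 0.0019, 0.0694]
308 [61, 67, 76] [-0.0371, 0.0019, 0.0693]
310 [37, 40, 46] [-0.0385, 0.0019, 0.0691]
312 [10, 10, 12] [-0.0021, 0.0017, 0.0047]
314 [11, 10, 11] [-0.0014, 0.0017, 0.0017]
316 [10, 9, 11] [-0.0019, 0.0017, 0.0007]
318 [11, 11, 10] [-0.0021, 0.0017, -0.0007]
320 [10, 10, 12] [-0.0015, 0.0017, -0.0034]
322 [9, 11, 11] [-0.002, 0.0017, -0.0043]
324 [17, 17, 18] [-0.0022, 0.0017, -0.0056]
326 [19, 18, 20] [-0.0032, 0.0017, -0.0056]
328 [19, 19, 20] [-0.0048, 0.0017, -0.0049]
```

Emit:
{"fn": "apply_moves", "kwargs": {
  "steps": [
    [[0, 0, 0], [-0.002, -0.002, 0], -1],
    [[0, 0, 0], [0, 0, 0.01], -1],
    [[0, 0, 0], [0, 0, 0.01], -1],
    [[0, 0, 0], [0, 0, 0.01], -1],
    [[0, 0, 0], [0, 0, 0.01], -1],
    [[0, 0, 0], [0, 0, 0], -1],
    [[0, 0, 0], [0, 0, 0], -1],
    [[0, 0, 0], [0, 0, 0], -1],
    [[0, 0, 0], [0, 0, 0], -1],
    [[0, 0, 0], [0, 0, 0], -1]
  ]
}}

```text
clock: 9.15
tool_pos: [0.573, -0.022, 0.1145]
tcp_rot: [0.723, 0.691, 0.0, 0.0]
force: [0.1, -0.7, -0.6]
opening: 0.506
grasp_force: 61.0
```

```bash
python3 - <<'E'
from h import *
o=bot.get_obs();print(o["tool_pos"],o["force"])
c=cam("wrist");save(c,"w4.png",(240,230,410,360),4);np.savez("w4.npz",**c)
E
```

```text
[ 0.57301598 -0.0220333   0.11450787] [ 0.05018686 -0.65700459 -0.64538147]
```

View pics/w4.png

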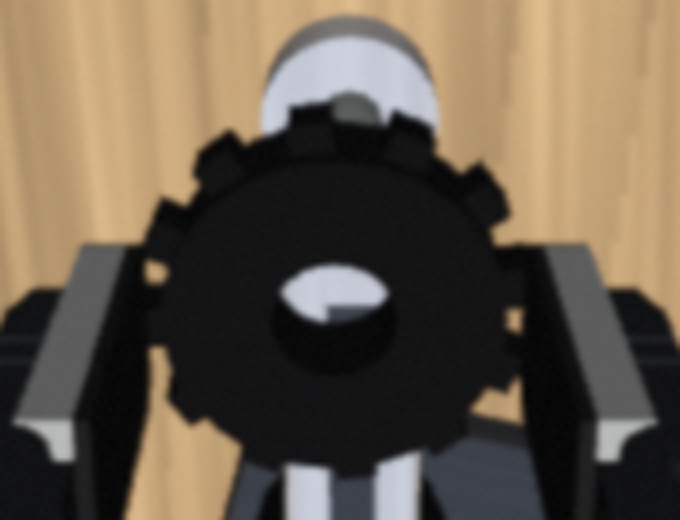

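Wheel still held level; the pin is at crop (353,107), ahead of the bore at (335,320), so a forward shift is needed. I re-measure now that the arm is steady.

```bash
cat > m.py <<'E'
from h import *
def meas(c,o):
    im=c["img"].astype(int);P=pts(c);Rm=R.from_quat(o["tcp_rot"]).as_matrix();t=np.array(o["tool_pos"])
    L=(P-t)@Rm
    s=(abs(L[...,2]+.0055)<.0015)&(im.max(-1)<60)&(np.hypot(L[...,0]-.005,L[...,1]-.0015)<.017)
    z=L[s][:,2].mean()
    E=(cast(c,np.argwhere(np.ones((480,640)))[:,::-1],t[2]-z)-t)@Rm
    hole=(np.hypot(E[:,0]-.005,E[:,1]-.0015)<.0105)&~s.ravel()
    hole=cv2.morphologyEx(hole.reshape(480,640).astype(np.uint8),cv2.MORPH_OPEN,np.ones((3,3),np.uint8)).ravel()>0
    h=E[hole];print("face z",z,"bore x",h[:,0].min(),h[:,0].max(),"y",h[:,1].min(),h[:,1].max())
    ctr=(h[:,:2].min(0)+h[:,:2].max(0))/2
    b=np.zeros((480,640),np.uint8);a=(slice(225,268),slice(290,360))
    b[a]=(im[a].min(-1)>135)&(np.ptp(im[a],axis=-1)<40)
    k=max(cv2.findContours(b,0,1)[0],key=cv2.contourArea)[:,0]
    W=cast(c,k,.085);W=W[W[:,1]>-.009]
    A=np.c_[2*W[:,:2],np.ones(len(W))];x=np.linalg.lstsq(A,(W[:,:2]**2).sum(1),rcond=None)[0]
    print("tip",x[:2],np.sqrt(x[2]+x[0]**2+x[1]**2),"ymax",W[:,1].max(),"x",W[:,0].min(),W[:,0].max())
    d=(np.r_[(W[:,0].min()+W[:,0].max())/2,W[:,1].max()-.012,.085]-t)@Rm
    print("bore ctr",ctr,"tip in tool",d,"need shift",d[:2]-ctr,"down",d[2]-z-.012)
E
python3 - <<'E'
from m import *
c=dict(np.load("w4.npz"));meas(c,bot.get_obs())
E
```

```text
face z -0.00574495707757837 bore x -0.003929168281444978 0.008282027753938026 y -0.005576928376039867 0.00750783180609771
tip [ 0.57645976 -0.00630946] 0.008060109088549197 ymax 0.0009338500048935786 x 0.5646746770228885 0.5882985426193515
bore ctr [0.00217643 0.00096545] tip in tool [0.01115433 0.00296444 0.02948792] need shift [0.0089779  0.00199899] down 0.023232878144481644
```

Emit:
{"fn": "apply_moves", "kwargs": {
  "steps": [
    [[0, 0, 0], [0.003, 0.001, 0], -1],
    [[0, 0, 0], [0.003, 0.001, 0], -1],
    [[0, 0, 0], [0.003, 0, 0], -1],
    [[0, 0, 0], [0, 0, 0.002], -1],
    [[0, 0, 0], [0, 0, 0.003], -1],
    [[0, 0, 0], [0, 0, 0], -1],
    [[0, 0, 0], [0, 0, 0], -1],
    [[0, 0, 0], [0, 0, 0], -1],
    [[0, 0, 0], [0, 0, 0], -1],
    [[0, 0, 0], [0, 0, 0], -1]
  ]
}}

```text
clock: 10.45
tool_pos: [0.5753, -0.0132, 0.1094]
tcp_rot: [0.723, 0.691, 0.0, 0.0]
force: [-0.1, 0.1, -0.6]
opening: 0.506
grasp_force: 61.0
```

```bash
python3 - <<'E'
from m import *
o=bot.get_obs();print(o["tool_pos"],o["force"],o["joint_velocities"].round(3))
c=cam("wrist");save(c,"w5.png",(240,230,410,360),4);meas(c,o)
E
```

```text
[ 0.57534853 -0.01315084  0.10935881] [-0.12835431  0.1208228  -0.5818697 ] [-0.    -0.001 -0.    -0.    -0.     0.001 -0.001]
face z -0.00572499019208582 bore x -0.003969030744908131 0.008241866527815193 y -0.005589286263913828 0.007495295325447745
tip [5.78478581e-01 2.42326557e-04] 0.0009049221502738828 ymax 0.001041347663692599 x 0.5772196578217127 0.5798259363203884
bore ctr [0.00213642 0.000953  ] tip in tool [0.00233389 0.00306676 0.02435942] need shift [0.00019748 0.00211376] down 0.018084411664692004
```

View pics/w5.png

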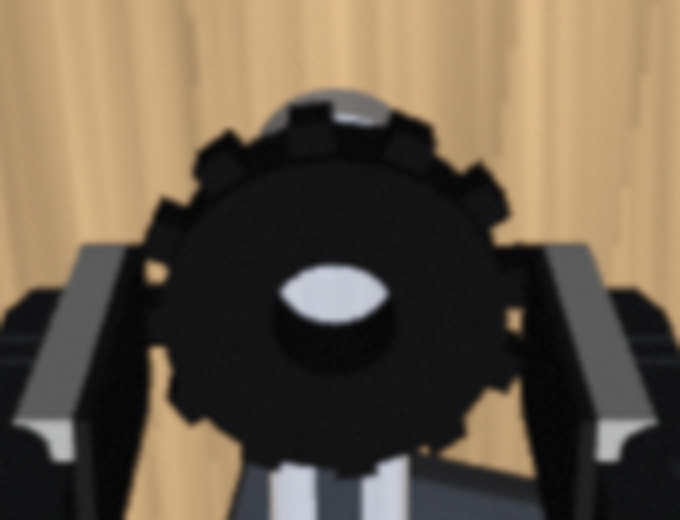

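The wheel is now centred laterally over the arm tip (tip arc at crop x≈335, bore at x≈335). I lower it.

Emit:
{"fn": "apply_moves", "kwargs": {
  "steps": [
    [[0, 0, 0], [0, 0, 0.003], -1],
    [[0, 0, 0], [0, 0, 0.003], -1],
    [[0, 0, 0], [0, 0, 0.003], -1],
    [[0, 0, 0], [0, 0, 0.002], -1],
    [[0, 0, 0], [0, 0, 0.002], -1],
    [[0, 0, 0], [0, 0, 0.002], -1],
    [[0, 0, 0], [0, 0, 0.001], -1],
    [[0, 0, 0], [0, 0, 0], -1],
    [[0, 0, 0], [0, 0, 0], -1],
    [[0, 0, 0], [0, 0, 0], -1]
  ]
}}

```text
clock: 11.75
tool_pos: [0.5754, -0.0132, 0.0934]
tcp_rot: [0.723, 0.691, 0.0, 0.0]
force: [-0.1, -0.1, 0.0]
opening: 0.503
grasp_force: 61.0
```

```bash
python3 - <<'E'
from m import *
o=bot.get_obs();print(o["tool_pos"],o["force"],o["wrist_torque"])
c=cam("wrist");save(c,"w6.png",(240,230,410,360),4);meas(c,o)
E
```

```text
[ 0.57538711 -0.01315973  0.09338765] [-0.07610443 -0.05250165  0.00313947] [-0.00618691 -0.02713727  0.02798678]
face z -0.00573780767357405 bore x -0.004483502597812594 0.007752524609181386 y -0.00601857328877601 0.007494657617515978Traceback (most recent call last):
  File "<stdin>", line 3, in <module>
  File "m.py", line 14, in meas
    k=max(cv2.findContours(b,0,1)[0],key=cv2.contourArea)[:,0]
      ~~~^^^^^^^^^^^^^^^^^^^^^^^^^^^^^^^^^^^^^^^^^^^^^^^^
ValueError: max() iterable argument is empty
```

View pics/w6.png

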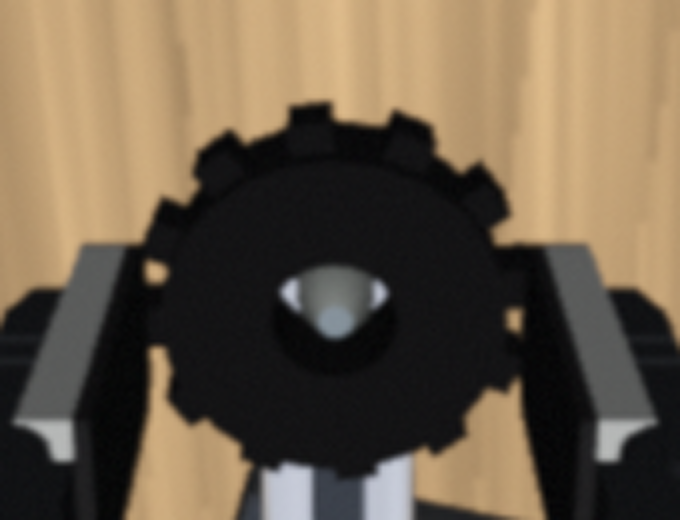

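The pin shows centred inside the bore at crop (335,310). I lower 1.5 mm more, release, and back off.

Emit:
{"fn": "apply_moves", "kwargs": {
  "steps": [
    [[0, 0, 0], [0, 0, 0.001], -1],
    [[0, 0, 0], [0, 0, 0.0005], -1],
    [[0, 0, 0], [0, 0, 0], -1],
    [[0, 0, 0], [0, 0, 0], 0.1],
    [[0, 0, 0], [0, 0, 0], 0.2],
    [[0, 0, 0], [0, 0, 0], 0.4],
    [[0, 0, 0], [0, 0, 0], 0.5],
    [[0, 0, 0], [0, 0, 0], 0.5],
    [[0, 0, 0], [0, 0, 0], 0.5],
    [[0, 0, 0], [0, 0, 0], 0.5]
  ]
}}

```text
clock: 13.05
tool_pos: [0.5753, -0.0131, 0.0918]
tcp_rot: [0.723, 0.691, 0.0, 0.0]
force: [0.6, 0.6, -0.4]
opening: 0.748
grasp_force: 0.0
```

Emit:
{"fn": "apply_moves", "kwargs": {
  "steps": [
    [[0, 0, 0], [0, 0, -0.005], 0.5],
    [[0, 0, 0], [0, 0, -0.01], 0.5],
    [[0, 0, 0], [0, 0, -0.015], 0.5],
    [[0, 0, 0], [0, 0, -0.02], 0.5],
    [[0, 0, 0], [0, 0, -0.02], 0.5],
    [[0, 0, 0], [0, 0, -0.01], 0.5],
    [[0, 0, 0], [0, 0, 0], 0.5],
    [[0, 0, 0], [0, 0, 0], 0.5],
    [[0, 0, 0], [0, 0, 0], 0.5],
    [[0, 0, 0], [0, 0, 0], 0.5]
  ]
}}

```text
clock: 14.3
tool_pos: [0.5749, -0.0131, 0.1712]
tcp_rot: [0.723, 0.691, -0.0, -0.0]
force: [-0.1, 0.8, -0.2]
opening: 0.75
grasp_force: 0.0
```

```bash
python3 - <<'E'
from h import *
o=bot.get_obs();print(o["clock"],o["tool_pos"],o["q"].round(2),R.from_quat(o["tcp_rot"]).as_matrix().round(3))
c=cam("wrist");np.savez("w7.npz",**c);save(c,"w7.png",(220,180,420,330),3)
im=c["img"].astype(int);P=pts(c)
for n,zz in (("wheel",.097),):
    s=(im.max(-1)<60)&(abs(P[...,2]-zz)<.004)&(np.hypot(P[...,0]-.5757,P[...,1]+.011)<.026)
    print(s.sum(),"z",np.median(P[s][:,2]),"ext",np.percentile(P[s],[.5,99.5],axis=0)[:,:2])
    A=np.c_[P[s][:,:2],np.ones(s.sum())];print("plane",np.linalg.lstsq(A,P[s][:,2],rcond=None)[0])
E
```

```text
14.3 [ 0.5749442  -0.01310177  0.171184  ] [-0.5   0.47  0.71  1.56 -0.32  1.24  0.21] [[ 0.046  0.999 -0.001]
 [ 0.999 -0.046 -0.   ]
 [-0.    -0.001 -1.   ]]
2478 z 0.09621617881461474 ext [[ 0.55558309 -0.03140507]
 [ 0.59709689  0.00953398]]
plane [ 0.00044546 -0.01257171  0.09564209]
```

View pics/w7.png

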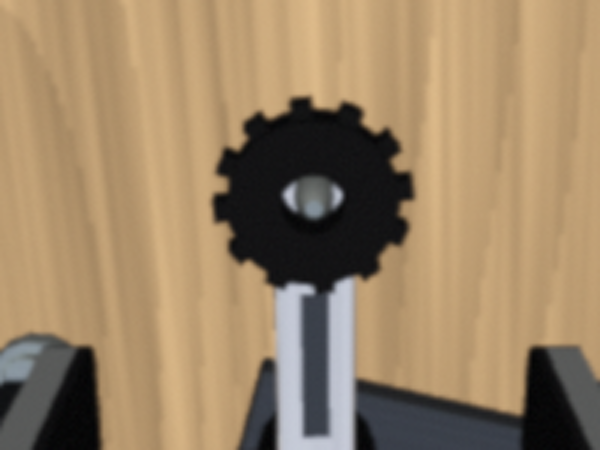

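The wheel lies flat and seated: top at z≈0.096, pin centred in the bore at crop (313,195). Next, close the fingers and go down behind the arm, clear of the wheel.

Emit:
{"fn": "apply_moves", "kwargs": {
  "steps": [
    [[0, 0, 0], [0, 0.015, 0], -1],
    [[0, 0, 0], [-0.015, 0.015, 0], -1],
    [[0, 0, 0], [-0.02, 0.015, 0], -1],
    [[0, 0, 0], [-0.015, 0, 0], -1],
    [[0, 0, 0], [0, 0, 0], -1],
    [[0, 0, 0], [0, 0, 0.02], -1],
    [[0, 0, 0], [0, 0, 0.025], -1],
    [[0, 0, 0], [0, 0, 0.025], -1],
    [[0, 0, 0], [0, 0, 0.02], -1],
    [[0, 0, 0], [0, 0, 0.015], -1]
  ]
}}

```text
clock: 15.6
tool_pos: [0.6173, -0.0635, 0.0659]
tcp_rot: [0.723, 0.691, 0.0, -0.001]
force: [0.9, -0.5, 0.0]
opening: -0.002
grasp_force: 0.0
```

Emit:
{"fn": "apply_moves", "kwargs": {
  "steps": [
    [[0, 0, 0], [0, 0, 0], -1],
    [[0, 0, 0], [0, -0.003, 0], -1],
    [[0, 0, 0], [0, -0.003, 0], -1],
    [[0, 0, 0], [0, -0.003, 0], -1],
    [[0, 0, 0], [0, -0.003, 0], -1],
    [[0, 0, 0], [0, -0.003, 0], -1],
    [[0, 0, 0], [0, -0.003, 0], -1],
    [[0, 0, 0], [0, -0.003, 0], -1],
    [[0, 0, 0], [0, 0, 0], -1],
    [[0, 0, 0], [0, 0, 0], -1]
  ]
}}

```text
clock: 16.85
tool_pos: [0.5974, -0.0642, 0.0669]
tcp_rot: [0.723, 0.691, 0.0, 0.0]
force: [0.7, -0.1, 1.1]
opening: 0.005
grasp_force: 0.6
```

Emit:
{"fn": "apply_moves", "kwargs": {
  "steps": [
    [[0, 0, 0], [0, -0.002, 0], -1],
    [[0, 0, -0.03], [0.0007, -0.0015, 0], -1],
    [[0, 0, -0.05], [0.0012, -0.0024, 0], -1],
    [[0, 0, -0.05], [0.0012, -0.0024, 0], -1],
    [[0, 0, -0.05], [0.0012, -0.0024, 0], -1],
    [[0, 0, -0.05], [0.0012, -0.0024, 0], -1],
    [[0, 0, -0.05], [0.0012, -0.0024, 0], -1],
    [[0, 0, -0.05], [0.0012, -0.0024, 0], -1],
    [[0, 0, -0.05], [0.0012, -0.0024, 0], -1],
    [[0, 0, 0], [0, 0, 0], -1]
  ]
}}

```text
clock: 18.1
tool_pos: [0.5792, -0.0574, 0.0677]
tcp_rot: [0.579, 0.815, 0.002, 0.003]
force: [7.1, -0.4, -3.3]
opening: -0.004
grasp_force: 3.2
```

```bash
cat > st.py <<'E'
from m import *
o=bot.get_obs();Rm=R.from_quat(o["tcp_rot"]).as_matrix();r=o["tool_pos"]-np.array([.571,-.1106,.08])
az=np.arctan2(Rm[1,0],Rm[0,0]);print(o["clock"],o["q"].round(2),"tcp",o["tool_pos"].round(4),"rel in tool",(r@Rm).round(4),"tool turned",1.524+0-np.pi*0 and az-1.524,"F tool",(o["force"]@Rm).round(1))
for n in ("wrist","top","side"):
    c=cam(n);im=c["img"].astype(int);P=pts(c);rr=np.hypot(P[...,0]-.571,P[...,1]+.1106)
    a=np.arctan2(P[...,1]+.1106,P[...,0]-.571)
    s=(im.max(-1)<60)&(P[...,2]>.088)&(P[...,2]<.106)&(rr>.074)&(rr<.13)&(a>1.2)&(a<3.4)
    if s.sum()>20:
        q=P[s];ce,rad=cv2.minEnclosingCircle(q[:,:2].astype(np.float32));print(n,"wheel n",s.sum(),"c",np.round(ce,4),"r",round(rad,4),"z",np.median(q[:,2]).round(4),"joint",round(np.arctan2(ce[1]+.1106,ce[0]-.571)-1.524,3),"R",np.hypot(ce[0]-.571,ce[1]+.1106).round(4))
E
python3 st.py
```

```text
18.1 [-0.33  0.56  0.57  1.66 -0.35  1.01  0.69] tcp [ 0.5792 -0.0574  0.0677] rel in tool [0.0476 0.0252 0.0123] tool turned 0.38162445690963787 F tool [-2.6  6.6  3.4]
wrist wheel n 10727 c [ 0.5415 -0.0169] r 0.0232 z 0.0961 joint 0.352 R 0.0983
top wheel n 98 c [ 0.5418 -0.0123] r 0.0192 z 0.0968 joint 0.335 R 0.1025
side wheel n 193 c [ 0.5391 -0.022 ] r 0.0207 z 0.096 joint 0.393 R 0.0941
```

Emit:
{"fn": "apply_moves", "kwargs": {
  "steps": [
    [[0, 0, -0.03], [0.0007, -0.0015, 0], -1],
    [[0, 0, -0.06], [0.0014, -0.0029, 0], -1],
    [[0, 0, -0.06], [0.0014, -0.0029, 0], -1],
    [[0, 0, -0.06], [0.0014, -0.0029, 0], -1],
    [[0, 0, -0.06], [0.0014, -0.0029, 0], -1],
    [[0, 0, -0.06], [0.0014, -0.0029, 0], -1],
    [[0, 0, -0.06], [0.0014, -0.0029, 0], -1],
    [[0, 0, -0.06], [0.0014, -0.0029, 0], -1],
    [[0, 0, -0.06], [0.0014, -0.0029, 0], -1],
    [[0, 0, 0], [0, 0, 0], -1]
  ]
}}

```text
clock: 19.5
tool_pos: [0.5542, -0.0582, 0.0683]
tcp_rot: [0.354, 0.935, 0.003, 0.005]
force: [9.4, 2.1, -2.9]
opening: 0.001
grasp_force: 4.3
```

```bash
python3 st.py
```

```text
19.5 [-0.26  0.49  0.46  1.74 -0.26  0.97  1.14] tcp [ 0.5542 -0.0582  0.0683] rel in tool [0.0474 0.028  0.0116] tool turned 0.8930891162672983 F tool [-5.6  7.8  3. ]
wrist wheel n 10557 c [ 0.5036 -0.0397] r 0.0233 z 0.0962 joint 0.807 R 0.0978
side wheel n 281 c [ 0.5034 -0.0435] r 0.0214 z 0.0961 joint 0.836 R 0.0952
```

Emit:
{"fn": "apply_moves", "kwargs": {
  "steps": [
    [[0, 0, -0.03], [0.0006, -0.002, 0], -1],
    [[0, 0, -0.05], [0.0012, -0.0029, 0], -1],
    [[0, 0, -0.05], [0.0012, -0.0029, 0], -1],
    [[0, 0, -0.05], [0.0012, -0.0029, 0], -1],
    [[0, 0, -0.05], [0.0012, -0.0029, 0], -1],
    [[0, 0, -0.05], [0.0012, -0.0029, 0], -1],
    [[0, 0, -0.05], [0.0012, -0.0029, 0], -1],
    [[0, 0, -0.04], [0.001, -0.0025, 0], -1],
    [[0, 0, 0], [0, 0, 0], -1],
    [[0, 0, 0], [0, 0, 0], -1]
  ]
}}

```text
clock: 20.9
tool_pos: [0.5359, -0.0685, 0.0683]
tcp_rot: [0.175, 0.984, 0.004, 0.005]
force: [10.5, 6.5, -2.6]
opening: -0.0
grasp_force: 5.3
```

```bash
python3 st.py
```

```text
20.9 [-0.18  0.45  0.38  1.78 -0.21  0.94  1.5 ] tcp [ 0.5359 -0.0685  0.0683] rel in tool [0.0476 0.0273 0.0115] tool turned 1.2651578752800576 F tool [-7.6  9.7  2.8]
wrist wheel n 10562 c [ 0.4824 -0.0699] r 0.0234 z 0.0961 joint 1.187 R 0.0975
side wheel n 298 c [ 0.4829 -0.0752] r 0.0216 z 0.0961 joint 1.235 R 0.095
```

Emit:
{"fn": "apply_moves", "kwargs": {
  "steps": [
    [[0, 0, -0.02], [0, -0.0015, 0], -1],
    [[0, 0, -0.015], [0, -0.0015, 0], -1],
    [[0, 0, 0], [0, -0.0015, 0], -1],
    [[0, 0, 0], [0, -0.0015, 0], -1],
    [[0, 0, 0], [0, 0, 0], -1],
    [[0, 0, 0], [0, 0, 0], -1],
    [[0, 0, 0], [0, 0, 0], -1],
    [[0, 0, 0], [0, 0, 0], -1],
    [[0, 0, 0], [0, 0, 0], -1],
    [[0, 0, 0], [0, 0, 0], -1]
  ]
}}

```text
clock: 22.3
tool_pos: [0.5331, -0.0722, 0.0682]
tcp_rot: [0.157, 0.988, 0.005, 0.004]
force: [7.6, 9.4, -0.7]
opening: 0.001
grasp_force: 6.0
```

```bash
python3 st.py
```

```text
22.3 [-0.17  0.45  0.37  1.78 -0.2   0.94  1.54] tcp [ 0.5331 -0.0722  0.0682] rel in tool [0.0481 0.0246 0.0117] tool turned 1.3013291349252043 F tool [-4.3 11.3  0.9]
wrist wheel n 10566 c [ 0.4789 -0.0781] r 0.0233 z 0.0961 joint 1.278 R 0.0976
side wheel n 305 c [ 0.4781 -0.083 ] r 0.0217 z 0.0962 joint 1.329 R 0.097
```

Emit:
{"fn": "apply_moves", "kwargs": {
  "steps": [
    [[0, 0, 0], [0, -0.001, 0], -1],
    [[0, 0, 0], [0, -0.001, 0], -1],
    [[0, 0, 0], [0, -0.001, 0], -1],
    [[0, 0, 0], [0, -0.001, 0], -1],
    [[0, 0, 0], [0, 0, 0], -1],
    [[0, 0, 0], [0, 0, 0], -1],
    [[0, 0, 0], [0, 0, 0], -1],
    [[0, 0, 0], [0, 0, 0], -1],
    [[0, 0, 0], [0, 0, 0], -1],
    [[0, 0, 0], [0, 0, 0], -1]
  ]
}}

```text
clock: 23.7
tool_pos: [0.5321, -0.0738, 0.0682]
tcp_rot: [0.157, 0.988, 0.006, 0.004]
force: [8.1, 11.2, -1.0]
opening: 0.002
grasp_force: 7.3
```

```bash
python3 st.py
```

```text
23.7 [-0.16  0.44  0.37  1.79 -0.21  0.94  1.55] tcp [ 0.5321 -0.0738  0.0682] rel in tool [0.0484 0.0228 0.0118] tool turned 1.302973642452399 F tool [-4.3 13.1  1.2]
wrist wheel n 10618 c [ 0.478  -0.0815] r 0.0232 z 0.0961 joint 1.314 R 0.0975
side wheel n 310 c [ 0.4774 -0.0868] r 0.0214 z 0.0963 joint 1.369 R 0.0965
```

Emit:
{"fn": "apply_moves", "kwargs": {
  "steps": [
    [[0, 0, 0], [0, -0.001, 0], -1],
    [[0, 0, 0], [0, -0.001, 0], -1],
    [[0, 0, 0], [0, -0.001, 0], -1],
    [[0, 0, 0], [0, -0.001, 0], -1],
    [[0, 0, 0], [0, 0, 0], -1],
    [[0, 0, 0], [0, 0, 0], -1],
    [[0, 0, 0], [0, 0, 0], -1],
    [[0, 0, 0], [0, 0, 0], -1],
    [[0, 0, 0], [0, 0, 0], -1],
    [[0, 0, 0], [0, 0, 0], -1]
  ]
}}

```text
clock: 25.1
tool_pos: [0.532, -0.074, 0.0682]
tcp_rot: [0.155, 0.988, 0.008, 0.004]
force: [11.4, 17.3, -1.9]
opening: -0.002
grasp_force: 9.7
```

```bash
python3 st.py
```

```text
25.1 [-0.16  0.44  0.36  1.79 -0.21  0.94  1.55] tcp [ 0.532  -0.074   0.0682] rel in tool [0.0485 0.0227 0.0119] tool turned 1.3054260912587314 F tool [-5.5 19.9  2.3]
wrist wheel n 10617 c [ 0.4776 -0.0817] r 0.0232 z 0.0961 joint 1.317 R 0.0978
side wheel n 307 c [ 0.4786 -0.0863] r 0.022 z 0.0961 joint 1.361 R 0.0956
```

The tool stalled while the push rose from 13 to 20 N, so the arm is at its stop. The wheel still lies level at z≈0.096 on its axle, so I hand in.

```bash
python3 -c "
from bench import bot
print(bot.close_job())"
```

```text
the job is handed in; nothing more can be done
None
```

The jockey wheel is seated flat on the stub axle, and the fingers are holding the cage arm against its stop with about 20 N; I handed the job in at about 25 s, but no verdict came back.

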